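# Show the middle-sized tube to the inspection camera

## Robot

A 6-joint arm with a two-finger parallel gripper is mounted at the origin on the work surface. World frame = base frame: x ahead of the robot, y to its left, z up, the work surface at z = 0. Lengths are in m, angles in rad, forces in N, time in s.
With the tool pointing down it reaches from about 0.35 to 0.85 m from the base axis. Payload 8.1 kg.
Tool frame: the origin (TCP) lies midway between the tips of the shut fingers; the grasp point (between the pads) lies bot.grip_point_offset behind it (bot.grip_point_offset is the distance from the TCP to the grasp point, in m); z points along the fingers, y is the line along which they close (so a half turn about z gives the same grasp; the last joint's range is limited). The gripper opens to 93 mm and grips with 3 to 60 N. Pads are 15 mm wide; open, the fingers measure 128 mm over their backs; the gripper's body (75 mm by 188 mm) begins 65 mm behind the grasp point.
Start: joints at [1.167, 0.13, 1.488, -0, 1.523, -0.085], TCP at [0.188, 0.57, 0.219] pointing down, gripper open.
Joint ranges: [-2.96, 2.96], [-0.89, 2.26], [0.02, 2.5], [-1.34, 4.48], [0, 2.73], [-2.66, 2.66]. Speed limits (rad/s): [2.39, 2.39, 2.79, 3.14, 3.14, 3.14].

## Interface

Orientations are given as a unit quaternion [x, y, z, w].
In Python, from station import bot gives the robot as it stands.
- The arm moves only by the shell command python3 -m jog 'ROWS' [OPENING] [FORCE]. ROWS is JSON, a list of rows, each an object of numbers: "tx", "ty", "tz": the shift along the tool's x, y, z as a fraction of full scale; "spin": the turn about the tool's z as a fraction of full scale. In form: [{"tx": .., "ty": .., "tz": .., "spin": ..}, ...]. A call has 1 to 5 rows; each row is the pose to reach, as a shift and turn from the pose commanded when the call began, along the tool's axes at that moment, turning the shorter way round; what a row does not reach only later rows make up. Full scale, the value 1, is 0.3 m for a shift and 360 degrees for a turn. A row lasts 1/12 s, in which the tool goes at most 41.7 mm and 7.16 degrees, less where a joint would pass 70% of its speed; a pose out of reach is approached as far as the arm can. A call with a number of a shift or a turn outside -1 to 1 is refused whole. A call with a gripper value outside its range is refused whole. OPENING is the closure, from -1 (fully open) to 1 (shut), set as the call begins (- or left out, the last holds). The fingers move at their own pace and stop on an object; FORCE is the grip in N (left out, the last holds). Time passes only in rows, so rows that repeat a pose let the fingers close. It gives the time, the measured TCP pose, the force, the opening and the grip force at its end, in the units of the state.
- bot.read_state(): the state, without advancing time (a new reading comes with each control period).
- bot.camera(name): name is "side" or "top" or "wrist"; returns (picture, depth): 480x640x3 uint8, red, green, blue; 480x640 float32, m along the optical axis (not along the pixel's ray), 0 where there is no reading.
- bot.camera_model(name): a dict with "fov_y" (degrees; the focal length in pixels is half the picture's height over the tangent of half this angle, whatever the lens; pixels are square), "cx", "cy" (the principal point, pixels), "rvec" (rotation vector, rad) and "tvec" (3), from world to camera coordinates, as OpenCV has them; the wrist camera has in their place "T_tool_cam" (4x4, takes a point from camera to tool coordinates, whose origin is the TCP and whose axes are the flange's). Camera axes: x right, y down, z forward; pixel columns grow to the right and rows downward; lengths in m; the calibration is good to about 2 mm. A picture is of the moment at which its call begins: read the wrist's pose just before it. camera_model takes no time and is no camera call.
- bot.close_job(): hands the job in; it is judged then, once.
The state is a dict: "clock": time; "qpos": joint angles; "dq": joint speeds; "joint_torque": joint torques, N m; "ee_pos": TCP position; "tool_rot": TCP orientation; "contact_force": force on the tool from outside, world axes, zero at the start; "torque": the same for the moment, N m; "opening": finger opening in m; "grasp_force": force on a finger pad.
Only numpy, scipy, OpenCV 4.12 (cv2) and the standard library are available. Lean on these libraries where they do the work, as an engineer would, in place of code of your own. Each camera call takes 0.05 s, during which the arm holds its last target. There are 200 camera calls.

## Task

Draw the middle-sized of the three red-capped tubes straight up out of the blue rack, then tip it over and hold its closed bottom squarely in front of the tilted inspection camera, centred on the lens and about 7 cm from it, the tube in line with the camera's line of sight. Do not bump the camera stand, and leave the other two tubes and everything else on the bench where they are. Finish while holding the tube there, still and raised; do not put it down or let go.

Things in the scene. Friction and masses are not known exactly. Their poses are not given: they have to be found in the camera images.
- tube_mid: Middle-sized (the one wanted) of three look-alike capped tubes standing in the rack, in any order: white tube 24 mm in diameter, flat closed bottom, red cap 29 mm in diameter and 25 mm high, fixed on; 110 mm tall in all. Origin: centre of the underside; z runs from bottom to cap. About 50 g. Its top 55 mm stand above the rack; grip it by the cap and draw it straight up by over 55 mm.
- tube_small: Thinnest of three look-alike capped tubes standing in the rack, in any order: white tube 17 mm in diameter, flat closed bottom, red cap 22 mm in diameter and 25 mm high, fixed on; 110 mm tall in all. Origin: centre of the underside; z runs from bottom to cap. Leave it in its pocket.
- tube_large: Thickest of three look-alike capped tubes standing in the rack, in any order: white tube 31 mm in diameter, flat closed bottom, red cap 36 mm in diameter and 25 mm high, fixed on; 110 mm tall in all. Origin: centre of the underside; z runs from bottom to cap. Leave it in its pocket.
- rack: Blue tube rack, firmly fixed: block 70 mm (x) by 240 mm (y) by 65 mm high, with three square pockets 36 mm wide and 55 mm deep in a row along its y axis (at y = -80, 0, 80 mm). The tubes stand loosely on the pocket floors, 10 mm above the table. Origin: centre of the underside.
- viewer: Inspection stand, fixed: black base plate 150 mm wide (y), 12 mm high, from x = -80 to 140 mm, with a bright panel; at its +x end (away from the robot) a small grey camera with a round lens barrel 48 mm in diameter sits between two brackets and looks up and back over the panel, 35 degrees off vertical, towards -x. At most 105 mm high. Origin on the underside, mid-width.
- lens (a point): Centre of the lens front, at x 80 mm, z 85 mm in the viewer's frame. Its z axis is the line of sight, out of the lens (35 degrees off vertical, towards the viewer's -x); its y axis is the viewer's y. Wanted: the tube's z axis pointing the same way as this z axis, the tube's bottom on this line, 70 mm out.
- spray: Yellow spray bottle with black trigger and nozzle, 74 mm across, 185 mm tall. Bystander. Origin: centre of the underside.
- bottle: Glass bottle with blue cap, 70 mm across, 150 mm tall. Bystander. Origin: centre of the underside.
- jar: White plastic jar with a blue label, 52 mm across, 85 mm tall. Bystander. Origin: centre of the underside.
- beaker: Clear plastic beaker, 84 mm across, 110 mm tall. Bystander. Origin: centre of the underside.
There are look-alikes about, which are no part of the job. What is shaped like the tube_mid but green, orange or yellow is not meant.

How it is judged:
On the way:
1. the middle-sized tube is drawn up clear of the rack, still roughly upright, held by the fingers (height (world z) of tube_mid above 0.068 m and angle between tube_mid's own z axis and vertical below 0.35 rad and contact force between the fingers and tube_mid above 0.5 N), for 0.1 s.
At the end, for the whole second after the job is handed in: Fingers still hold the middle-sized tube, at rest, touching neither rack nor stand; its axis is within 16 degrees of the line of sight, bottom towards the lens; the centre of its bottom is 45 to 95 mm out from the lens and within 20 mm of the line of sight each way across it (angle between the z axis of tube_mid and the z axis of lens, either way round below 0.28 rad and angle between tube_mid's own z axis and vertical below 1.2 rad and x of tube_mid in the frame of lens between -0.02 and 0.02 m and y of tube_mid in the frame of lens between -0.02 and 0.02 m and z of tube_mid in the frame of lens between 0.045 and 0.095 m and contact force between the fingers and tube_mid above 1 N and contact force between tube_mid and viewer below 0.1 N and contact force between tube_mid and rack below 0.1 N and linear speed of tube_mid below 0.02 m/s and angular speed of tube_mid below 0.2 rad/s); the arm keeps its last pose, push and grip.
It fails at once if the thinnest tube is pulled out or displaced by more than 25 mm (distance of tube_small from where it was at the start of the episode above 0.025 m).
It fails at once if the thickest tube is pulled out or displaced by more than 25 mm (distance of tube_large from where it was at the start of the episode above 0.025 m).
It fails at once if spray, bottle, jar or beaker is moved by more than 25 mm (distance of any of spray, bottle, jar, beaker from where it was at the start of the episode above 0.025 m).
It fails at once if the camera stand is bumped by tube, fingers or arm (over 3 N) (contact force between any of tube_mid, the fingers, the arm and viewer above 3 N).
It also fails if it takes over 35 s, if anything falls off the work surface, if the arm or the gripper's body presses on something with over 40 N, if the wrist force passes 120 N, or if a joint passes its speed limit or range.

## Working session

There is one attempt and no reset: what is moved stays moved. The work goes in short steps, Python scripts to look and compute and a shell command to move; the robot and the scene stay as the last step left them, time stands still between calls to the robot, and variables do not carry over. Pictures are saved under pics/ and viewed, at most 10 in all, crops included, and the job is handed in when it is done.

```bash
mkdir -p pics; ls
cat > h.py <<'E'
import numpy as np, cv2
from scipy.spatial.transform import Rotation as R
from station import bot
def K(m):
    f=240/np.tan(np.radians(m['fov_y'])/2); return f,m['cx'],m['cy']
def T_wc(name):
    m=bot.camera_model(name)
    T=np.eye(4)
    if 'T_tool_cam' in m:
        s=bot.read_state(); T[:3,:3]=R.from_quat(s['tool_rot']).as_matrix(); T[:3,3]=s['ee_pos']
        return T@np.array(m['T_tool_cam'])
    Rm=R.from_rotvec(np.ravel(m['rvec'])).as_matrix(); T[:3,:3]=Rm.T; T[:3,3]=-Rm.T@np.ravel(m['tvec']); return T
def shot(name,fn=None):
    T=T_wc(name); rgb,d=bot.camera(name); f,cx,cy=K(bot.camera_model(name))
    if fn: cv2.imwrite('pics/'+fn,rgb[...,::-1])
    v,u=np.mgrid[:480,:640]; P=np.stack([(u-cx)/f*d,(v-cy)/f*d,d],-1)@T[:3,:3].T+T[:3,3]
    P[d==0]=np.nan
    return rgb,d,P
E
python3 - <<'E'
from h import *
for n in('top','side'):
    rgb,d,P=shot(n,n+'0.png'); np.savez('pics/'+n,rgb=rgb,P=P); print(n,T_wc(n).round(3).tolist(),bot.camera_model(n))
s=bot.read_state();print(s, bot.grip_point_offset);print(R.from_quat(s['tool_rot']).as_matrix().round(3))
E
python3 -m jog --help | head -40
```

```text
pics
top [[0.005, -0.987, 0.158, 0.378], [-1.0, -0.003, 0.008, -0.014], [-0.007, -0.158, -0.987, 1.468], [0.0, 0.0, 0.0, 1.0]] {'fov_y': 56.84325905745945, 'cx': 319.32087704078026, 'cy': 240.72484637842427, 'rvec': array([ 2.13986311, -2.13114972,  0.16115539]), 'tvec': array([-0.00462221,  0.60505769,  1.39019081])}
side [[0.887, -0.279, 0.367, 0.079], [-0.461, -0.507, 0.728, -1.015], [-0.017, -0.815, -0.579, 0.902], [0.0, 0.0, 0.0, 1.0]] {'fov_y': 52.91325550547206, 'cx': 314.26603472059475, 'cy': 235.1343996317985, 'rvec': array([ 2.13385008, -0.53160538,  0.25112109]), 'tvec': array([-0.52241203,  0.24311915,  1.23214825])}
{'clock': 0.1, 'qpos': array([ 1.16660335e+00,  1.31078065e-01,  1.48917262e+00,  2.54332935e-05,
        1.52302063e+00, -8.54215924e-02]), 'dq': array([-0.00112677, -0.00156114,  0.00074149,  0.00095354,  0.00016119,
        0.00076181]), 'joint_torque': array([ 1.02408958e-03, -5.61343110e+01, -4.93094730e+01,  7.70687289e-02,
        2.90453970e-02, -1.00595437e-04]), 'ee_pos': array([0.1878161 , 0.56929733, 0.21769566]), 'tool_rot': array([ 1.58712267e-01,  9.87324522e-01, -8.11223806e-04, -2.15750212e-04]), 'contact_force': array([0.291891  , 0.63850022, 0.52288548]), 'torque': array([ 0.00032994, -0.00111983,  0.03315286]), 'grasp_force': 0.0, 'opening': 0.09296469921489986} 0.0188
[[-0.95   0.313 -0.001]
 [ 0.313  0.95  -0.002]
 [ 0.    -0.002 -1.   ]]invalid input: not JSON, or not a number
```

View pics/top0.png

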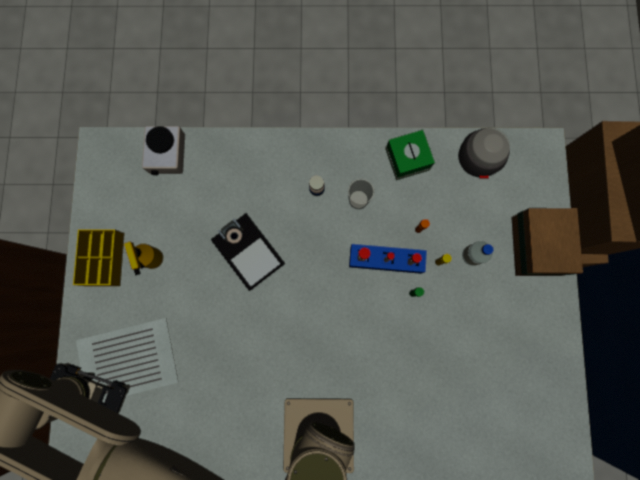

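View pics/side0.png

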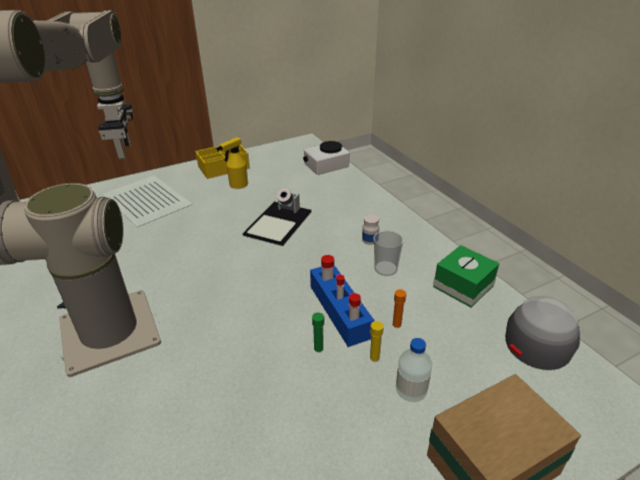

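The top view shows the rack at about (388,258). Its red caps are at (364,254), (390,257) and (416,258), and they are the only red candidates. The look-alikes that don't count are green (418,292), yellow (446,259) and orange (424,225). The stand is at (247,250) with its lens near (234,234). Next I'll measure the cap widths and the stand and rack poses.

Run:
```python
from h import *
from scipy import ndimage as N
for n in('top','side'):
    z=np.load(f'pics/{n}.npz'); rgb=z['rgb'].astype(int); P=z['P']
    m=(rgb[...,0]>110)&(rgb[...,1]<60)&(rgb[...,2]<60)
    L,k=N.label(m)
    for i in range(1,k+1):
        q=P[L==i]; 
        if len(q)<25: continue
        v,u=np.where(L==i); t=q[q[:,2]>np.nanpercentile(q[:,2],95)-.006]
        print(n,'red',len(q),u.mean().round(),v.mean().round(),'topmid',((np.nanmin(t,0)+np.nanmax(t,0))/2).round(4),'ext',np.ptp(t,axis=0).round(4))
    h=P[...,2]
    b=(rgb[...,2]>100)&(rgb[...,0]<60)&(rgb[...,1]<110)&(abs(h-.065)<.006)
    L,k=N.label(b); i=np.argmax(N.sum(b,L,range(1,k+1)))+1
    q=P[N.binary_closing(L==i,iterations=1)&b][:,:2]; r=cv2.minAreaRect(q.astype(np.float32)); print(n,'rack',r)
    # stand: base dark/panel region
    dd=(np.abs(h-.012)<.009)&(np.hypot(P[...,0]-.38,P[...,1]-.2)<.4)&(h>.006)
    dd&=(P[...,1]>.1)&(P[...,1]<.36)
    L,k=N.label(dd); s=N.sum(dd,L,range(1,k+1)); i=np.argmax(s)+1
    q=P[L==i][:,:2]; print(n,'base',len(q),cv2.minAreaRect(q.astype(np.float32)), np.nanmedian(P[L==i][:,2]))
    print('table z',np.nanmedian(h[(abs(P[...,0]-.45)<.3)&(abs(P[...,1])<.3)]))
z=np.load('pics/top.npz');cv2.imwrite('pics/crop0.png',cv2.resize(z['rgb'][225:285,190:460,::-1],None,fx=2.9,fy=2.9,interpolation=cv2.INTER_CUBIC))
```

```text
top red 84 364.0 253.0 topmid [ 0.5575 -0.14    0.1202] ext [0.0283 0.0307 0.0076]
top red 26 390.0 255.0 topmid [ 0.5489 -0.2212  0.1179] ext [0.0161 0.016  0.0066]
top red 52 416.0 258.0 topmid [ 0.5425 -0.2999  0.1213] ext [0.0208 0.0224 0.0078]
top rack ((0.549888014793396, -0.22155430912971497), (0.23721426725387573, 0.06756526231765747), 85.36280059814453)
top base 2366 ((0.5760612487792969, 0.23693934082984924), (0.22279271483421326, 0.14989231526851654), 38.2641487121582) 0.010928937279165107
table z -0.000954073873722705
side red 80 327.0 259.0 topmid [ 0.5552 -0.1421  0.1208] ext [0.0329 0.0364 0.0067]
side red 31 340.0 277.0 topmid [ 0.5466 -0.2229  0.1207] ext [0.0157 0.0208 0.0064]
side red 69 354.0 297.0 topmid [ 0.5418 -0.3018  0.121 ] ext [0.0241 0.0291 0.0068]
side red 164 398.0 311.0 topmid [ 0.6468 -0.3423  0.1041] ext [0.017  0.0117 0.0111]
side red 45 516.0 349.0 topmid [ 0.8271 -0.5505  0.0351] ext [0.0101 0.0326 0.0072]
side rack ((0.5477514863014221, -0.22173547744750977), (0.2443656623363495, 0.06917256861925125), 85.12715148925781)
side base 1587 ((0.5751134157180786, 0.23475170135498047), (0.22593261301517487, 0.15599504113197327), 38.49904251098633) 0.012199061610651651
table z 0.0003355946529650655
```

Mid tube: the cap at (416,258), about 29 mm across in the side view, in world at about (0.542,-0.301). The lens works out at about (0.615,0.267,0.085). The arm can only shift and spin, so I'll tip the tube by pivoting it between the pads against the pocket edge. First I'll move above the tube and check the choice in a close crop.

```bash
python3 -m jog '[{"tx":-0.08,"ty":-0.09},{"tx":-0.16,"ty":-0.19},{"tx":-0.24,"ty":-0.28},{"tx":-0.32,"ty":-0.38},{"tx":-0.4,"ty":-0.48}]' | tail -1
python3 -m jog '[{"tx":-0.08,"ty":-0.09},{"tx":-0.16,"ty":-0.19},{"tx":-0.24,"ty":-0.28},{"tx":-0.32,"ty":-0.38},{"tx":-0.4,"ty":-0.48}]' | tail -1
python3 -m jog '[{"tx":-0.08,"ty":-0.09},{"tx":-0.16,"ty":-0.19},{"tx":-0.24,"ty":-0.28},{"tx":-0.32,"ty":-0.38},{"tx":-0.4,"ty":-0.48}]' | tail -1
python3 -m jog '[{"tx":-0.08,"ty":-0.09},{"tx":-0.16,"ty":-0.19},{"tx":-0.24,"ty":-0.28},{"tx":-0.32,"ty":-0.38},{"tx":-0.4,"ty":-0.48}]' | tail -1
python3 -m jog '[{"tx":-0.08,"ty":-0.09},{"tx":-0.16,"ty":-0.19},{"tx":-0.24,"ty":-0.28},{"tx":-0.32,"ty":-0.38},{"tx":-0.4,"ty":-0.48}]' | tail -1
python3 -m jog '[{"spin":0.02},{"spin":0.04},{"spin":0.06},{"spin":0.08},{"spin":0.1}]' | tail -1
python3 -m jog '[{"spin":0.02},{"spin":0.04},{"spin":0.06},{"spin":0.08},{"spin":0.1}]' | tail -1
python3 -m jog '[{"spin":0.01},{"spin":0.012},{"spin":0.012},{"spin":0.012}]' | tail -1
python3 - <<'E'
from h import *
rgb,d,P=shot('wrist','w1.png');np.savez('pics/w1',rgb=rgb,P=P)
s=bot.read_state();print(s['clock'],s['ee_pos'],R.from_quat(s['tool_rot']).as_matrix().round(3).tolist(),s['qpos'].round(2))
E
```

```text
0.15 [0.18785146 0.56937732 0.21780869] [[-0.95, 0.313, -0.001], [0.313, 0.95, -0.001], [0.0, -0.001, -1.0]] [ 1.17  0.13  1.49  0.    1.52 -0.09]$[0]: bad value
$[0]: bad value
$[0]: bad value
$[0]: bad value
$[0]: bad value
$[0]: bad value
$[0]: bad value
$[0]: bad value
```

View pics/w1.png

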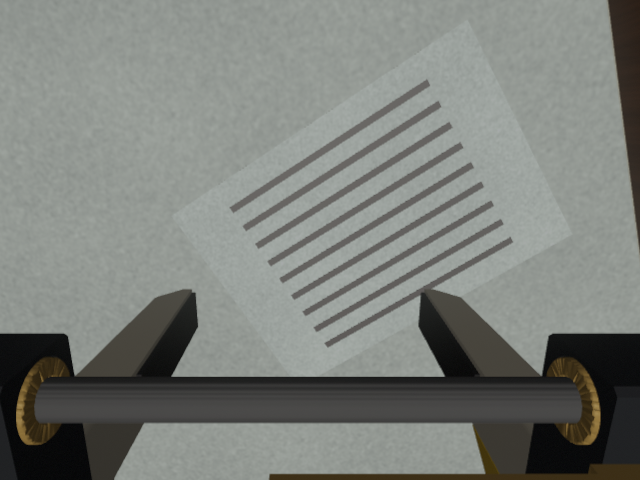

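The arm hasn't moved: the wrist picture only shows the paper sheet, with the fingers at (195,310) and (425,310). Each row needs all four keys.

```bash
python3 -m jog '[{"tx":-0.08,"ty":-0.09,"tz":0,"spin":0},{"tx":-0.16,"ty":-0.19,"tz":0,"spin":0},{"tx":-0.24,"ty":-0.28,"tz":0,"spin":0},{"tx":-0.32,"ty":-0.38,"tz":0,"spin":0},{"tx":-0.4,"ty":-0.48,"tz":0,"spin":0}]' | tail -1
python3 -m jog '[{"tx":-0.08,"ty":-0.09,"tz":0,"spin":0},{"tx":-0.16,"ty":-0.19,"tz":0,"spin":0},{"tx":-0.24,"ty":-0.28,"tz":0,"spin":0},{"tx":-0.32,"ty":-0.38,"tz":0,"spin":0},{"tx":-0.4,"ty":-0.48,"tz":0,"spin":0}]' | tail -1
python3 -m jog '[{"tx":-0.08,"ty":-0.09,"tz":0,"spin":0},{"tx":-0.16,"ty":-0.19,"tz":0,"spin":0},{"tx":-0.24,"ty":-0.28,"tz":0,"spin":0},{"tx":-0.32,"ty":-0.38,"tz":0,"spin":0},{"tx":-0.4,"ty":-0.48,"tz":0,"spin":0}]' | tail -1
python3 -m jog '[{"tx":-0.08,"ty":-0.09,"tz":0,"spin":0},{"tx":-0.16,"ty":-0.19,"tz":0,"spin":0},{"tx":-0.24,"ty":-0.28,"tz":0,"spin":0},{"tx":-0.32,"ty":-0.38,"tz":0,"spin":0},{"tx":-0.4,"ty":-0.48,"tz":0,"spin":0}]' | tail -1
python3 -m jog '[{"tx":-0.08,"ty":-0.09,"tz":0,"spin":0},{"tx":-0.16,"ty":-0.19,"tz":0,"spin":0},{"tx":-0.24,"ty":-0.28,"tz":0,"spin":0},{"tx":-0.32,"ty":-0.38,"tz":0,"spin":0},{"tx":-0.4,"ty":-0.48,"tz":0,"spin":0}]' | tail -1
python3 -m jog '[{"tx":0,"ty":0,"tz":0,"spin":0.019},{"tx":0,"ty":0,"tz":0,"spin":0.038},{"tx":0,"ty":0,"tz":0,"spin":0.057},{"tx":0,"ty":0,"tz":0,"spin":0.076},{"tx":0,"ty":0,"tz":0,"spin":0.095}]' | tail -1
python3 -m jog '[{"tx":0,"ty":0,"tz":0,"spin":0.019},{"tx":0,"ty":0,"tz":0,"spin":0.038},{"tx":0,"ty":0,"tz":0,"spin":0.057},{"tx":0,"ty":0,"tz":0,"spin":0.076},{"tx":0,"ty":0,"tz":0,"spin":0.095}]' | tail -1
python3 -m jog '[{"tx":0,"ty":0,"tz":0,"spin":0.012},{"tx":0,"ty":0,"tz":0,"spin":0.0225},{"tx":0,"ty":0,"tz":0,"spin":0.0225}]' | tail -1
python3 - <<'E'
from h import *
rgb,d,P=shot('wrist','w2.png');np.savez('pics/w2',rgb=rgb,P=P)
s=bot.read_state();print(s['clock'],s['ee_pos'],R.from_quat(s['tool_rot']).as_matrix().round(3).tolist(),s['qpos'].round(2))
E
```

```text
grasp_force: 0.0
grasp_force: 0.0
grasp_force: 0.0
grasp_force: 0.0
grasp_force: 0.0
grasp_force: 0.0
grasp_force: 0.0
grasp_force: 0.0
3.3667 [ 0.53197771 -0.30187306  0.21828197] [[0.082, 0.997, -0.001], [0.997, -0.082, 0.0], [0.0, -0.001, -1.0]] [-0.6   0.16  1.45 -0.    1.53 -0.52]
```

View pics/w2.png

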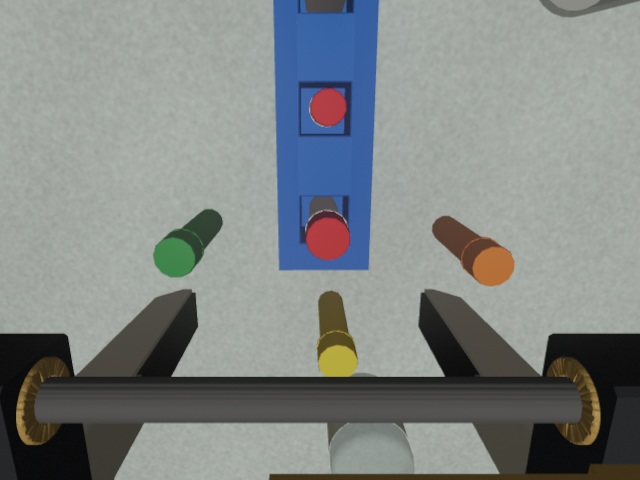

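The wrist view shows the wanted cap at (328,238), about 45 px wide, and the thin one at (327,107), about 36 px wide. The large one is out of the frame at the top. I'll take fine positions from the depth image.

Run:
```python
from h import *
from scipy import ndimage as N
z=np.load('pics/w2.npz'); rgb=z['rgb'].astype(int); P=z['P']
m=(rgb[...,0]>150)&(rgb[...,1]<90)&(rgb[...,2]<90); L,k=N.label(m)
def cen(q,zc): 
    t=q[abs(q[:,2]-zc)<.004]; (c,r)=cv2.minEnclosingCircle(t[:,:2].astype(np.float32)); return np.round([*c,r,zc],4)
for i in range(1,k+1):
    q=P[L==i]
    if len(q)>100: print(cen(q,np.nanpercentile(q[:,2],90)),np.mean(np.where(L==i),1))
for nm,b in (('green',(rgb[...,1]>100)&(rgb[...,0]<80)&(rgb[...,2]<100)),('yel',(rgb[...,0]>150)&(rgb[...,1]>130)&(rgb[...,2]<90))):
    q=P[b]; q=q[q[:,2]>.09]; print(nm,len(q),cen(q,np.nanpercentile(q[:,2],90)))
b=(rgb[...,2]>130)&(rgb[...,0]<80)&(abs(P[...,2]-.065)<.006); q=P[b]; t=np.radians(-4.8)
e=q[:,:2]@np.array([[np.cos(t),-np.sin(t)],[np.sin(t),np.cos(t)]]); print('rack frame edges',np.nanpercentile(e,[.2,99.8],0),np.nanmedian(q[:,2]))
```

```text
[ 0.5518 -0.2205  0.0102  0.1205] [106.87400794 327.83928571]
[ 0.5456 -0.2992  0.014   0.1205] [238.43942652 327.54551971]
green 1259 [ 0.4429 -0.3061  0.0143  0.1106]
yel 1154 [ 0.5357 -0.2728  0.0489  0.3227]
rack frame edges [[ 0.53403052 -0.2911416 ]
 [ 0.60307243 -0.10369901]] 0.06466943173932707
```

I'll grip with the fingers closing along the rack's y and the opening narrowed to clear the neighbours. Then I'll tip the tube towards the robot over the pocket edge, where there is free space.

```bash
python3 -m jog '[{"tx":0.012,"ty":0.041,"tz":0,"spin":0.019},{"tx":0.012,"ty":0.041,"tz":0,"spin":0.038},{"tx":0.012,"ty":0.041,"tz":0,"spin":0.057},{"tx":0.012,"ty":0.041,"tz":0,"spin":0.076},{"tx":0.012,"ty":0.041,"tz":0,"spin":0.095}]' -0.05 20 | tail -1
python3 -m jog '[{"tx":0,"ty":0,"tz":0,"spin":0.019},{"tx":0,"ty":0,"tz":0,"spin":0.038},{"tx":0,"ty":0,"tz":0,"spin":0.057},{"tx":0,"ty":0,"tz":0,"spin":0.076},{"tx":0,"ty":0,"tz":0,"spin":0.095}]' | tail -1
python3 -m jog '[{"tx":0,"ty":0,"tz":0,"spin":0.019},{"tx":0,"ty":0,"tz":0,"spin":0.038},{"tx":0,"ty":0,"tz":0,"spin":0.057},{"tx":0,"ty":0,"tz":0,"spin":0.06},{"tx":0,"ty":0,"tz":0,"spin":0.06}]'
python3 - <<'E'
from h import *
s=bot.read_state();M=R.from_quat(s['tool_rot']).as_matrix();print(s['clock'],M.round(3).tolist(),s['qpos'].round(2))
print('rows',(M.T@(np.array([.5448,-.2995,.0887])-s['ee_pos'])/.3).round(3), np.degrees(np.arctan2(M[1,0],M[0,0])))
E
```

```text
grasp_force: 0.0
grasp_force: 0.0
clock: 4.62
ee_pos: [0.5446, -0.2994, 0.2185]
tool_rot: [0.999, -0.04, -0.0, -0.0]
contact_force: [0.2, 0.0, 0.4]
opening: 0.0484
grasp_force: 0.0
4.6167 [[0.997, -0.079, -0.0], [-0.079, -0.997, 0.0], [-0.0, -0.0, -1.0]] [-0.59  0.19  1.42 -0.    1.53  1.07]
rows [0.001 0.    0.433] -4.556982321272988
```

```bash
python3 -m jog '[{"tx":0,"ty":0,"tz":0.09,"spin":0},{"tx":0,"ty":0,"tz":0.18,"spin":0},{"tx":0,"ty":0,"tz":0.27,"spin":0},{"tx":0,"ty":0,"tz":0.35,"spin":0},{"tx":0,"ty":0,"tz":0.4,"spin":0}]' | tail -1
python3 -m jog '[{"tx":0,"ty":0,"tz":0.02,"spin":0},{"tx":0,"ty":0,"tz":0.033,"spin":0},{"tx":0,"ty":0,"tz":0.033,"spin":0},{"tx":0,"ty":0,"tz":0.033,"spin":0}]'
python3 -m jog '[{"tx":0,"ty":0,"tz":0,"spin":0},{"tx":0,"ty":0,"tz":0,"spin":0},{"tx":0,"ty":0,"tz":0,"spin":0},{"tx":0,"ty":0,"tz":0,"spin":0},{"tx":0,"ty":0,"tz":0,"spin":0}]' 1 20
python3 -m jog '[{"tx":0,"ty":0,"tz":0,"spin":0},{"tx":0,"ty":0,"tz":0,"spin":0},{"tx":0,"ty":0,"tz":0,"spin":0}]'
```

```text
grasp_force: 0.0
clock: 5.37
ee_pos: [0.5454, -0.2999, 0.0901]
tool_rot: [0.999, -0.041, 0.001, 0.0]
contact_force: [-0.6, -0.2, -0.0]
opening: 0.0487
grasp_force: 0.0
clock: 5.78
ee_pos: [0.5452, -0.2997, 0.0896]
tool_rot: [0.999, -0.041, 0.001, 0.0]
contact_force: [0.2, 0.4, 2.7]
opening: 0.0285
grasp_force: 20.0
clock: 6.03
ee_pos: [0.5452, -0.2997, 0.0896]
tool_rot: [0.999, -0.042, 0.001, 0.0]
contact_force: [0.0, 0.7, 5.8]
opening: 0.0282
grasp_force: 20.0
```

The opening of 28 mm matches the 29 mm cap. Lifting.

```bash
python3 -m jog '[{"tx":0,"ty":0,"tz":-0.04,"spin":0},{"tx":0,"ty":0,"tz":-0.09,"spin":0},{"tx":0,"ty":0,"tz":-0.14,"spin":0},{"tx":0,"ty":0,"tz":-0.19,"spin":0},{"tx":0,"ty":0,"tz":-0.25,"spin":0}]' | tail -1
python3 -m jog '[{"tx":0,"ty":0,"tz":0,"spin":0},{"tx":0,"ty":0,"tz":0,"spin":0},{"tx":0,"ty":0,"tz":0,"spin":0},{"tx":0,"ty":0,"tz":0,"spin":0},{"tx":0,"ty":0,"tz":0,"spin":0}]'
python3 - <<'E'
from h import *
rgb,d,P=shot('side');cv2.imwrite('pics/s2.png',cv2.resize(rgb[150:390,230:510,::-1],None,fx=2.5,fy=2.5))
E
```

```text
grasp_force: 20.0
clock: 6.87
ee_pos: [0.5439, -0.2989, 0.162]
tool_rot: [0.999, -0.042, -0.001, -0.001]
contact_force: [0.4, 0.4, -0.2]
opening: 0.0283
grasp_force: 20.0
```

View pics/s2.png

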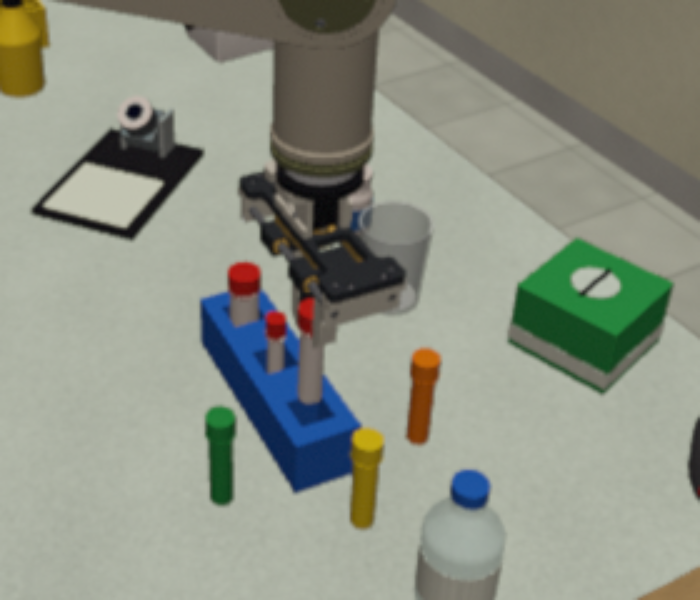

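The tube is held upright at crop (312,360), with its bottom above the rack, and the neighbours are untouched. Now I'll lower it about 20 mm into its pocket and push it sideways over the edge to tip it.

```bash
python3 -m jog '[{"tx":0,"ty":0,"tz":0.03,"spin":0},{"tx":0,"ty":0,"tz":0.06,"spin":0},{"tx":0,"ty":0,"tz":0.09,"spin":0},{"tx":0,"ty":0,"tz":0.12,"spin":0},{"tx":0,"ty":0,"tz":0.127,"spin":0}]' - 10
python3 -m jog '[{"tx":-0.02,"ty":0,"tz":0,"spin":0},{"tx":-0.04,"ty":0,"tz":0,"spin":0},{"tx":-0.06,"ty":0,"tz":0,"spin":0},{"tx":-0.08,"ty":0,"tz":0,"spin":0},{"tx":-0.1,"ty":0,"tz":0,"spin":0}]'
python3 - <<'E'
from h import *
rgb,d,P=shot('side');cv2.imwrite('pics/s3.png',cv2.resize(rgb[210:370,270:430,::-1],None,fx=3,fy=3))
E
```

```text
clock: 7.33
ee_pos: [0.5433, -0.2985, 0.1224]
tool_rot: [0.999, -0.042, -0.002, -0.001]
contact_force: [0.0, 0.1, -1.0]
opening: 0.0286
grasp_force: 10.0
clock: 7.75
ee_pos: [0.5145, -0.2971, 0.1264]
tool_rot: [0.999, -0.042, 0.001, 0.0]
contact_force: [-0.2, -0.1, -0.9]
opening: 0.0283
grasp_force: 10.0
```

View pics/s3.png

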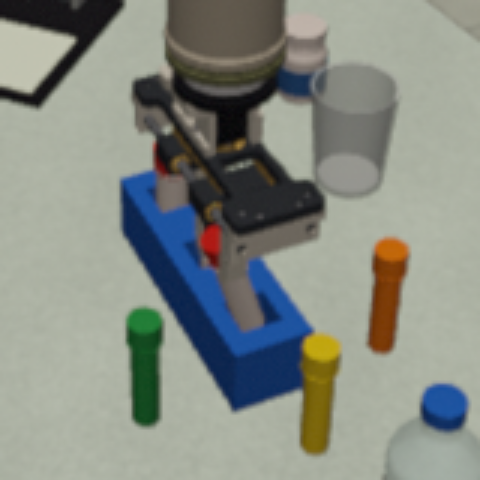

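The tube at crop (240,295) is leaning as planned. I'll continue, raise it clear and measure the tilt.

```bash
python3 -m jog '[{"tx":-0.02,"ty":0,"tz":0,"spin":0},{"tx":-0.04,"ty":0,"tz":0,"spin":0},{"tx":-0.06,"ty":0,"tz":0,"spin":0},{"tx":-0.08,"ty":0,"tz":0,"spin":0},{"tx":-0.098,"ty":0,"tz":0,"spin":0}]'
python3 -m jog '[{"tx":0,"ty":0,"tz":0,"spin":0},{"tx":0,"ty":0,"tz":0,"spin":0}]' - 30
python3 -m jog '[{"tx":-0.01,"ty":0,"tz":-0.07,"spin":0},{"tx":-0.01,"ty":0,"tz":-0.15,"spin":0},{"tx":-0.01,"ty":0,"tz":-0.23,"spin":0},{"tx":-0.01,"ty":0,"tz":-0.31,"spin":0},{"tx":-0.01,"ty":0,"tz":-0.4,"spin":0}]'
python3 -m jog '[{"tx":0,"ty":0,"tz":-0.1,"spin":0},{"tx":0,"ty":0,"tz":-0.1,"spin":0},{"tx":0,"ty":0,"tz":-0.1,"spin":0}]'
cat > tube.py <<'E'
from h import *
import sys
def tube(fn=None,r=.012):
    rgb,d,P=shot('side',fn); s=bot.read_state(); M=R.from_quat(s['tool_rot']).as_matrix()
    c=(P-s['ee_pos'])@M   # tool coords
    i=rgb.astype(int); red=(i[...,0]>100)&(i[...,1]<70)&(i[...,2]<70)
    w=(abs(c[...,1])<.013)&(np.abs(c[...,0])<.12)&(c[...,2]>.006)&(c[...,2]<.12)&~red&(P[...,2]>.06)
    q=c[w]; m=np.median(q,0); 
    ax=np.linalg.svd(q-q.mean(0),full_matrices=False)[2][0]; ax*=np.sign(ax[2])
    pr=(q-q.mean(0))@ax
    print('n',len(q),'axis(tool)',ax.round(3),'tilt',np.degrees(np.arctan2(ax[0],ax[2])).round(1),'mean',q.mean(0).round(4),'span',np.percentile(pr,[1,99]).round(4),'TCP',s['ee_pos'].round(4),s['clock'])
    v,u=np.where(w); print('px',u.min(),u.max(),v.min(),v.max())
    return rgb
E
python3 - <<'E'
from tube import *
rgb=tube('s4full.png');cv2.imwrite('pics/s4.png',cv2.resize(rgb[150:350,230:430,::-1],None,fx=3,fy=3))
E
```

```text
clock: 8.22
ee_pos: [0.4849, -0.2945, 0.1257]
tool_rot: [0.999, -0.042, 0.0, 0.0]
contact_force: [2.4, 0.4, -1.4]
opening: 0.0288
grasp_force: 10.0
clock: 8.38
ee_pos: [0.4852, -0.2946, 0.1259]
tool_rot: [0.999, -0.042, 0.0, 0.0]
contact_force: [0.4, 0.5, 0.2]
opening: 0.0285
grasp_force: 30.0
clock: 8.8
ee_pos: [0.482, -0.2939, 0.2459]
tool_rot: [0.999, -0.042, -0.001, -0.0]
contact_force: [0.1, -0.0, -0.6]
opening: 0.0283
grasp_force: 30.0
clock: 9.05
ee_pos: [0.4836, -0.295, 0.278]
tool_rot: [0.999, -0.042, 0.002, 0.001]
contact_force: [0.6, -0.2, -0.9]
opening: 0.0282
grasp_force: 30.0
n 143 axis(tool) [0.604 0.006 0.797] tilt 37.1 mean [0.0373 0.0105 0.0319] span [-0.0355  0.0334] TCP [ 0.4828 -0.2944  0.2759] 9.1
px 337 358 251 270
```

View pics/s4.png

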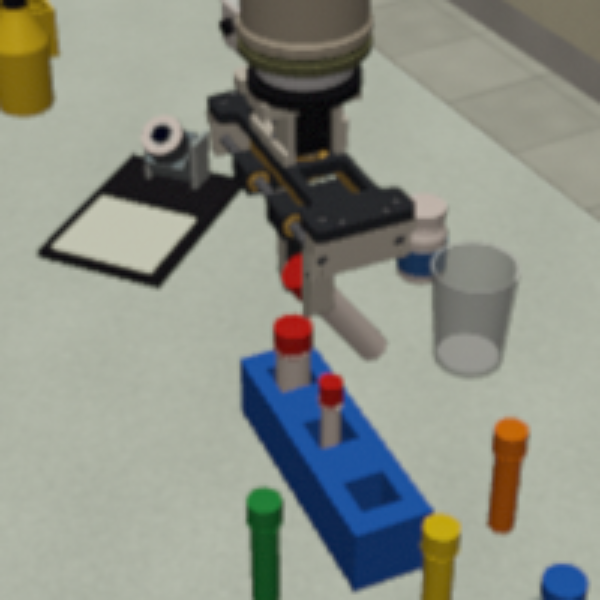

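The tube is tilted 37° with its bottom towards tool +x, and the neighbours are still standing. Now I'll spin by -43° and work out the shift to the lens.

```bash
python3 -m jog '[{"tx":0,"ty":0,"tz":0,"spin":-0.015},{"tx":0,"ty":0,"tz":0,"spin":-0.033},{"tx":0,"ty":0,"tz":0,"spin":-0.051},{"tx":0,"ty":0,"tz":0,"spin":-0.069},{"tx":0,"ty":0,"tz":0,"spin":-0.087}]' | tail -1
python3 -m jog '[{"tx":0,"ty":0,"tz":0,"spin":-0.016},{"tx":0,"ty":0,"tz":0,"spin":-0.03},{"tx":0,"ty":0,"tz":0,"spin":-0.0325},{"tx":0,"ty":0,"tz":0,"spin":-0.0325}]' | tail -1
cat > goal.py <<'E'
from h import *
def goal(b,out=.07):
    s=bot.read_state(); M=R.from_quat(s['tool_rot']).as_matrix(); a=np.radians(38.4)
    vx=np.array([np.cos(a),np.sin(a),0]); lens=np.array([.5756,.2358,.085])+.05*vx
    los=-np.sin(np.radians(35))*vx+[0,0,np.cos(np.radians(35))]
    B=s['ee_pos']+M@b; t=lens+out*los
    print('tool x ang',np.degrees(np.arctan2(M[1,0],M[0,0])),'bottom',B.round(4),'target',t.round(4),'rows',(M.T@(t-B)/.3).round(3),s['qpos'].round(2))
E
python3 -c "
from goal import *
goal(np.array([.0575,0,.059]))"
```

```text
grasp_force: 30.0
grasp_force: 30.0
tool x ang 38.17459584204106 bottom [ 0.5269 -0.2582  0.2147] target [0.5833 0.2419 0.1423] rows [ 1.178 -1.194  0.244] [-0.64  0.02  1.5  -0.    1.62  0.27]
```

```bash
python3 -m jog '[{"tx":0.05,"ty":-0.05,"tz":0,"spin":0},{"tx":0.12,"ty":-0.12,"tz":0,"spin":0},{"tx":0.2,"ty":-0.21,"tz":0,"spin":0},{"tx":0.28,"ty":-0.3,"tz":0,"spin":0},{"tx":0.36,"ty":-0.38,"tz":0,"spin":0}]' | tail -1
python3 -m jog '[{"tx":0.08,"ty":-0.08,"tz":0,"spin":0},{"tx":0.16,"ty":-0.16,"tz":0,"spin":0},{"tx":0.24,"ty":-0.24,"tz":0,"spin":0},{"tx":0.32,"ty":-0.32,"tz":0,"spin":0},{"tx":0.4,"ty":-0.4,"tz":0,"spin":0}]' | tail -1
python3 -m jog '[{"tx":0.08,"ty":-0.08,"tz":0,"spin":0},{"tx":0.16,"ty":-0.16,"tz":0,"spin":0},{"tx":0.23,"ty":-0.25,"tz":0,"spin":0},{"tx":0.29,"ty":-0.32,"tz":0,"spin":0},{"tx":0.32,"ty":-0.36,"tz":0,"spin":0}]'
python3 -m jog '[{"tx":0,"ty":0,"tz":0,"spin":0},{"tx":0,"ty":0,"tz":0,"spin":0}]' | tail -1
python3 -c "
from goal import *
from tube import tube
goal(np.array([.0575,0,.059]));rgb=tube('s5.png');cv2.imwrite('pics/s5.png',cv2.resize(rgb[90:290,200:400,::-1],None,fx=3,fy=3))"
```

```text
grasp_force: 30.0
grasp_force: 30.0
clock: 11.1
ee_pos: [0.5244, 0.178, 0.2746]
tool_rot: [0.945, 0.327, -0.001, -0.001]
contact_force: [0.5, 0.1, -0.7]
opening: 0.028
grasp_force: 30.0
grasp_force: 30.0
tool x ang 38.235839687678826 bottom [0.5698 0.211  0.2156] target [0.5833 0.2419 0.1423] rows [ 0.1   -0.053  0.244] [ 0.23 -0.01  1.53 -0.    1.62  1.13]
n 105 axis(tool) [0.596 0.037 0.802] tilt 36.6 mean [0.0281 0.0053 0.0361] span [-0.0382  0.0342] TCP [0.5249 0.1746 0.2749] 11.3167
px 264 278 161 174
```

View pics/s5.png

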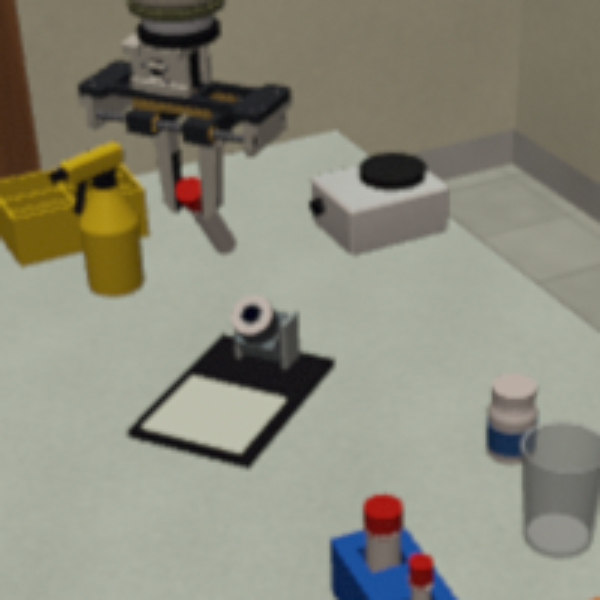

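The tube at crop (212,225) leans with its bottom towards the lens, which is at crop (253,316), and it is well clear of the stand. Final approach now.

```bash
python3 -m jog '[{"tx":0.02,"ty":-0.015,"tz":0.04,"spin":0},{"tx":0.04,"ty":-0.03,"tz":0.09,"spin":0},{"tx":0.06,"ty":-0.04,"tz":0.14,"spin":0},{"tx":0.08,"ty":-0.053,"tz":0.19,"spin":0},{"tx":0.1,"ty":-0.053,"tz":0.235,"spin":0}]' | tail -1
python3 -m jog '[{"tx":0,"ty":0,"tz":0.01,"spin":0},{"tx":0,"ty":0,"tz":0.01,"spin":0},{"tx":0,"ty":0,"tz":0.01,"spin":0},{"tx":0,"ty":0,"tz":0.01,"spin":0},{"tx":0,"ty":0,"tz":0.01,"spin":0}]'
python3 - <<'E'
from goal import *
from tube import tube
goal(np.array([.0575,0,.059]));rgb=tube();cv2.imwrite('pics/s6.png',cv2.resize(rgb[120:260,210:350,::-1],None,fx=4,fy=4))
# independent lens and tube-bottom check from cloud in nominal lens frame
rgb,d,P=shot('side'); a=np.radians(38.4);vx=np.array([np.cos(a),np.sin(a),0]);lens=np.array([.5756,.2358,.085])+.05*vx
t=np.radians(35);z=-np.sin(t)*vx+[0,0,np.cos(t)];y=np.array([-vx[1],vx[0],0]);x=np.cross(y,z)
c=(P-lens)@np.stack([x,y,z],1)
ring=(abs(c[...,2])<.008)&(np.hypot(c[...,0],c[...,1])<.035)&(P[...,2]>.05)
q=c[ring];print('barrel',len(q),np.percentile(q,[3,50,97],0).round(4).tolist())
tb=(np.hypot(c[...,0],c[...,1])<.035)&(c[...,2]>.03)&(c[...,2]<.12);q=c[tb];print('tube near',len(q),np.percentile(q,[1,50,99],0).round(4).tolist())
E
```

```text
grasp_force: 30.0
clock: 12.15
ee_pos: [0.5395, 0.2058, 0.2034]
tool_rot: [0.945, 0.327, 0.001, 0.0]
contact_force: [0.2, 0.2, -1.1]
opening: 0.0279
grasp_force: 30.0
tool x ang 38.2276438894213 bottom [0.5848 0.2414 0.1445] target [0.5833 0.2419 0.1423] rows [-0.003 -0.004  0.007] [ 0.28  0.08  1.58 -0.    1.49  1.18]
n 135 axis(tool) [ 0.695 -0.054  0.717] tilt 44.1 mean [0.0552 0.0043 0.064 ] span [-0.0705  0.0755] TCP [0.5395 0.2059 0.2034] 12.2
px 268 289 177 197
barrel 151 [[-0.0204, -0.0214, -0.0054], [-0.0005, -0.0004, -0.0006], [0.0206, 0.0216, 0.0053]]
tube near 67 [[-0.0169, -0.0154, 0.071], [-0.0095, -0.0096, 0.0956], [0.0046, 0.0052, 0.1182]]
```

View pics/s6.png

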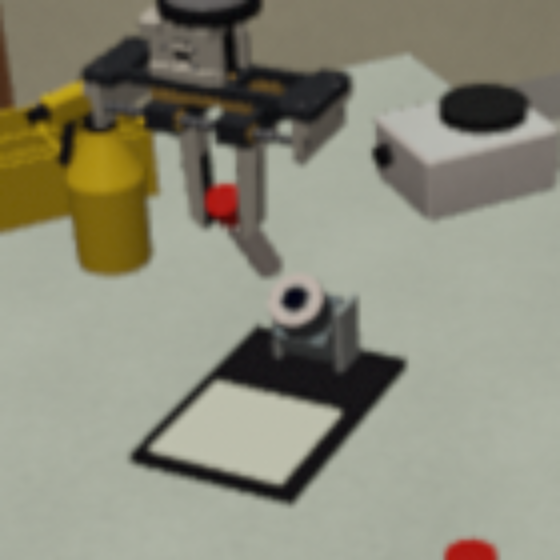

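The lens barrel measures within 1 mm of where I expected. The tube's bottom is about 71 mm out and centred, and the visible surface lies about one tube radius off the axis on the camera side. The picture shows the tube at (258,250) facing the lens at (297,298). Handing in.

```bash
python3 -c "
from station import bot
s=bot.read_state();print(s['dq'].round(3),s['grasp_force']);print(bot.close_job())"
```

```text
[ 0.003  0.004  0.004 -0.001 -0.    -0.   ] 29.999833511610632
the job is handed in; nothing more can be done
None
```

The job is handed in: the arm is holding the middle-sized tube still, its bottom about 71 mm from the lens, centred and about 2° off the line of sight (last clear reading, just before the final approach); no verdict came back.

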